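# Put the freezer-tape rolls away in the storage cradle

## Robot

A 7-joint arm with a two-finger parallel gripper is mounted at the origin on a cart in front of the work surface, level with it; the furniture and walls round the work are solid. World frame = base frame: x ahead of the robot, y to its left, z up, the work surface at z = 0. Lengths are in m, angles in rad, forces in N, time in s.
With the tool pointing down it reaches from about 0.4 to 0.85 m from the base axis. Payload 10.4 kg.
Tool frame: the origin (TCP) lies midway between the tips of the shut fingers; the grasp point (between the pads) lies 19 mm behind it (manip.hold_point_z is the distance from the TCP to the grasp point, in m); z points along the fingers, y is the line along which they close (so a half turn about z gives the same grasp; the last joint's range is limited). The gripper opens to 85 mm and grips with 20 to 120 N. Pads are 22 mm wide; open, the fingers measure 114 mm over their backs; the gripper's body (76 mm by 85 mm) begins 54 mm behind the grasp point. The pads swing forward as they close: fully open they stand 13 mm farther back than shut.
Start: joints at [1.326, 0.332, -0.065, 1.46, 0.022, 1.35, -0.088], TCP at [0.138, -0.61, 0.206] pointing down, gripper open.
Joint ranges: [-2.6, 2.6], [-0.5, 2.12], [-1.47, 1.34], [0.16, 2.42], [-1.27, 4.41], [0.06, 2.06], [-2.6, 2.6]. Speed limits (rad/s): [2.22, 2.22, 2.79, 2.79, 3.14, 3.14, 3.14].

## Interface

Orientations are given as a unit quaternion [x, y, z, w].
In Python, from workcell import manip, eyes, job gives the robot as it stands.
- The arm moves only by the shell command python3 -m crank 'ROWS' [FORCE]. ROWS is JSON, a list that holds one entry, the list of rows, each a list of 7 numbers: the finger opening in cm, from 0 to 8.54, then the shift along the world's x, y, z in cm, then the turn, a rotation vector about the world's x, y, z in degrees. In form: [[[hand, x, y, z, ax, ay, az], ...]]. A call has 1 to 20 rows; each row shifts and turns the commanded pose from where the row before left it; what a row does not reach is not made up. A row lasts 1/8 s, in which the tool goes at most 62.5 mm and 10.7 degrees, less where a joint would pass 70% of its speed; a pose out of reach is approached as far as the arm can. A call with a gripper value outside its range is refused whole. The fingers move at their own pace and stop on an object; FORCE is the grip in N (left out, the last holds). Time passes only in rows, so rows that do not move let the fingers close. It gives the time, the measured TCP pose, the force, the opening and the grip force at its end, in the units of the state.
- manip.get_obs(): the state, without advancing time (a new reading comes with each control period).
- eyes.camera(name): name is "side" or "top" or "wrist"; returns (picture, depth): 400x640x3 uint8, red, green, blue; 400x640 float32, m along the optical axis (not along the pixel's ray), 0 where there is no reading.
- eyes.camera_params(name): a dict with "fx", "fy", "cx", "cy" (pixels), "dist" ([k1, k2, p1, p2, k3] as OpenCV has them; the pictures are not rectified), "world_from_camera" (4x4, takes a point from camera to world coordinates); the wrist camera has in their place "hand_eye" (4x4, takes a point from camera to tool coordinates, whose origin is the TCP and whose axes are the flange's). Camera axes: x right, y down, z forward; pixel columns grow to the right and rows downward; lengths in m; the calibration is good to about 2 mm. A picture is of the moment at which its call begins: read the wrist's pose just before it. camera_params takes no time and is no camera call.
- job.hand_in(): hands the job in; it is judged then, once.
The state is a dict: "clock": time; "joint_pos": joint angles; "joint_velocities": joint speeds; "tau": joint torques, N m; "position": TCP position; "ee_rot": TCP orientation; "ft_force": force on the tool from outside, world axes, zero at the start; "torque": the same for the moment, N m; "grip_width": opening from 0.0 (shut) to 1.0 (fully open); "grasp_force": force on a finger pad.
Only numpy, scipy, OpenCV 4.12 (cv2) and the standard library are available. Lean on these libraries where they do the work, as an engineer would, in place of code of your own. Each camera call takes 0.05 s, during which the arm holds its last target. There are 200 camera calls.

## Task

Put the freezer tape away. First lift out any cork disc that was left lying in a bay of the cradle and lay it aside on the worktop for use; then slide every roll of tape up off its post on the spindle rail and stack the rolls in the two bays of the cradle, at most two rolls to a bay and the first roll directly on the bay's floor, with one cork separator disc laid on top of every roll (so a full bay reads roll, disc, roll, disc from the bottom). Everything in the cradle must end up lying flat and squarely one above the other; a spare disc may lie anywhere on the worktop outside the cradle, and leave the cup, spoon and pen alone.

Things in the scene. Friction and masses are not known exactly. Their poses are not given: they have to be found in the camera images.
- rail: spindle rail: fixed wooden bar 62 x 420 mm, 10 mm high, long axis = its y, with four upright dowel posts of 24 mm diameter on its middle line at y = -165, -55, 55, 165 mm, domed tops 58 mm above the worktop. Each roll starts on a post, resting on the bar (a post may be bare). Origin: centre of underside
- cradle: storage cradle: fixed plywood foot 88 x 215 x 6 mm, two bays side by side along its y. Round each bay four dark dowels, 8 mm thick, tops 66 mm above the worktop, 34 mm from the bay centre on the diagonals (+-24 mm in cradle x and y): a 56 mm part has 2 mm of play all round; the 40 mm gaps between dowels, along cradle x and y, are for the fingers. Origin: centre of underside
- bay_left (a point): centre of the floor of the cradle's left bay (cradle y = 60 mm), on the upper face of the foot, 6 mm above the worktop; axes as the cradle's
- bay_right (a point): centre of the floor of the cradle's right bay (cradle y = -60 mm), on the upper face of the foot, 6 mm above the worktop; axes as the cradle's
- roll_green_mid (a point): centre, half-way up, of the green roll of tape: a ring of 56 mm outer diameter, 32 mm hole, 20 mm high, 60 g, axis = its z. May be absent. On its post its centre stands 20 mm above the worktop.
- roll_blue_mid (a point): centre, half-way up, of the blue roll of tape: a ring of 56 mm outer diameter, 32 mm hole, 20 mm high, 60 g, axis = its z. May be absent. On its post its centre stands 20 mm above the worktop.
- roll_yellow_mid (a point): centre, half-way up, of the yellow roll of tape: a ring of 56 mm outer diameter, 32 mm hole, 20 mm high, 60 g, axis = its z. May be absent. On its post its centre stands 20 mm above the worktop.
- roll_red_mid (a point): centre, half-way up, of the red roll of tape: a ring of 56 mm outer diameter, 32 mm hole, 20 mm high, 60 g, axis = its z. May be absent. On its post its centre stands 20 mm above the worktop.
- disc_a_mid (a point): centre, half-way up, of a separator disc: plain cork, 56 mm diameter, 12 mm thick, 40 g, axis = z; the discs are alike. Lies flat on the worktop at the start.
- disc_b_mid (a point): centre, half-way up, of a separator disc: plain cork, 56 mm diameter, 12 mm thick, 40 g, axis = z; the discs are alike. Lies flat on the worktop at the start.
- disc_c_mid (a point): centre, half-way up, of a separator disc: plain cork, 56 mm diameter, 12 mm thick, 40 g, axis = z; the discs are alike. Lies flat on the worktop at the start.
- disc_d_mid (a point): centre, half-way up, of a separator disc: plain cork, 56 mm diameter, 12 mm thick, 40 g, axis = z; the discs are alike. Left over in the left bay of the cradle, flat on its floor, at the start. May be absent.
- disc_e_mid (a point): centre, half-way up, of a separator disc: plain cork, 56 mm diameter, 12 mm thick, 40 g, axis = z; the discs are alike. Left over in the right bay of the cradle, flat on its floor, at the start. May be absent.
- child_cup: a small white plastic cup with a yellow foot, 70 mm wide, 92 mm high, behind the rail; origin at the centre of its underside. A bystander.
- teaspoon: a steel teaspoon, 137 mm long, lying left of the rail; origin at the centre of its underside. A bystander.
- marker_pen: a white and red marker pen, 136 mm long, lying right of the rail; origin at the centre of its underside. A bystander.
There are look-alikes about, which are no part of the job. Of the things that look like the part that bears roll_blue_mid, the larger one is meant.

How it is judged:
By the outcome, as a careful person would: the job done as asked, in the order asked, and still so for the second after the job is handed in, with the robot touching nothing.
Of roll_green, roll_blue, roll_yellow, roll_red only 3 to 4 are there at a start; the rules pass over those that are not, and their reading is None.
Of disc_d, disc_e only 1 to 2 are there at a start; the rules pass over those that are not, and their reading is None.
At some moment in a run one of disc_a, disc_b, disc_c, disc_d, disc_e may be knocked a few centimetres aside while the robot is not near it.
Once in a run the grip may slacken for a moment while it holds something.
It also fails if it takes over 210 s, if anything falls off the work surface, if the arm or the gripper's body presses on something with over 40 N, if the wrist force passes 120 N, or if a joint passes its speed limit or range.

## Working session

There is one attempt and no reset: what is moved stays moved. The work goes in short steps, Python scripts to look and compute and a shell command to move; the robot and the scene stay as the last step left them, time stands still between calls to the robot, and variables do not carry over. Pictures are saved under pics/ and viewed, at most 14 in all, crops included, and the job is handed in when it is done.

```bash
mkdir -p pics; ls; python3 - <<'E'
from workcell import manip, eyes, job
import cv2,numpy as np
o=manip.get_obs();print(o, manip.hold_point_z)
for n in ("top","side"):
    p,d=eyes.camera(n);cv2.imwrite(f'pics/{n}0.png',p[:,:,::-1]);np.save(f'pics/{n}0.npy',d)
    print(eyes.camera_params(n))
print(eyes.camera_params("wrist"))
E
```

```text
pics
{'clock': 0.0, 'joint_pos': array([ 1.32640076,  0.33286751, -0.06471098,  1.46094795,  0.02164701,
        1.34988749, -0.08849505]), 'joint_velocities': array([ 1.11313713e-03,  8.72764926e-06, -9.30778677e-04, -1.26554708e-03,
        3.30359243e-04,  5.26987648e-05,  1.38061250e-03]), 'tau': array([-1.82013014e-04, -6.25438499e+01,  4.93068842e-02, -3.91597223e+01,
        1.61198562e-02,  1.00961429e-02, -1.09309767e-05]), 'position': array([ 0.13738158, -0.60929406,  0.20471555]), 'ee_rot': array([ 9.93854303e-01,  1.10693834e-01, -1.31524401e-04, -6.94361048e-04]), 'ft_force': array([-0.35926568,  0.15673048,  0.21270669]), 'torque': array([-0.01291123,  0.00972915,  0.00406601]), 'grasp_force': 0.0, 'grip_width': 1.003201703526636} 0.0187
{'fx': 378.1780604762881, 'fy': 378.1780604762881, 'cx': 321.916249046884, 'cy': 198.02283495738553, 'dist': array([-0.04826872,  0.        ,  0.        ,  0.        ,  0.        ]), 'world_from_camera': array([[ 0.01413292, -0.99537192,  0.09505265,  0.47037241],
       [-0.9998934 , -0.0144174 , -0.00230671,  0.01786173],
       [ 0.0
[... 401 characters left out ...]
0.37693279, -0.80779628,  0.95276898],
       [ 0.01467663, -0.90292183, -0.42955414,  0.57473022],
       [ 0.        ,  0.        ,  0.        ,  1.        ]])}
{'fx': 330.4852971798997, 'fy': 330.4852971798997, 'cx': 324.8523060347948, 'cy': 201.48275499659422, 'dist': array([-0.01686624,  0.        ,  0.        ,  0.        ,  0.        ]), 'hand_eye': array([[-1.13087880e-04, -9.51151097e-01, -3.08725733e-01,
         8.06204518e-02],
       [ 9.99999709e-01, -3.40414157e-04,  6.82474538e-04,
         4.82601751e-04],
       [-7.54231016e-04, -3.08725566e-01,  9.51150859e-01,
        -1.68258260e-01],
       [ 0.00000000e+00,  0.00000000e+00,  0.00000000e+00,
         1.00000000e+00]])}
```

View pics/top0.png

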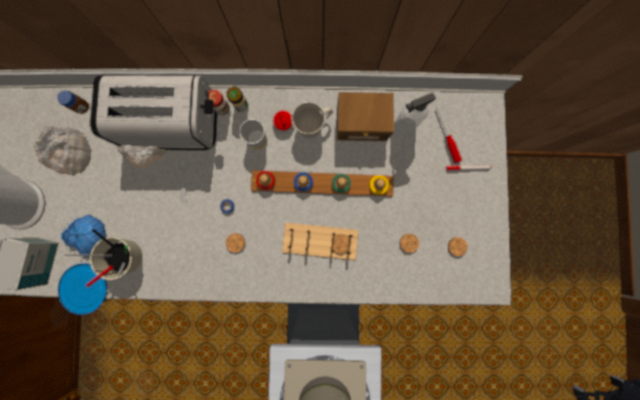

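View pics/side0.png

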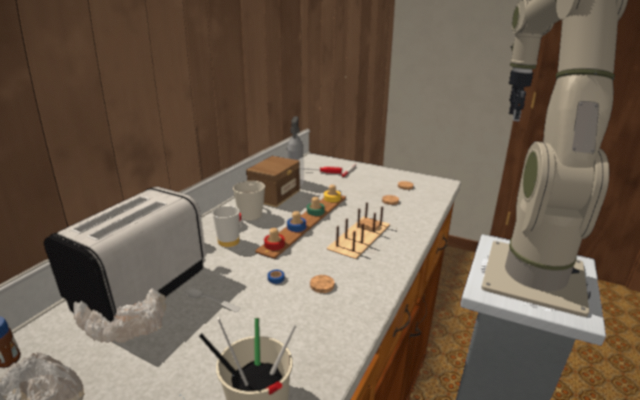

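The top view shows the rail at (322,184) with red (265,181), blue (304,182), green (342,184) and yellow (379,185). There is a small blue ring at (227,206), discs at (235,243), (409,243) and (457,247), and a disc in the right bay at (341,243).

Candidates for blue are the roll at (304,182) and the small ring at (227,206). The larger one on the post is the one to take. I'll check this in a crop and measure.

```bash
cat > h.py <<'E'
from workcell import manip, eyes, job
import cv2,numpy as np
from scipy.spatial.transform import Rotation as R
def cam(n):
    o=manip.get_obs();p,d=eyes.camera(n);c=eyes.camera_params(n)
    K=np.array([[c['fx'],0,c['cx']],[0,c['fy'],c['cy']],[0,0,1]])
    if n=='wrist':
        T=np.eye(4);T[:3,:3]=R.from_quat(o['ee_rot']).as_matrix();T[:3,3]=o['position'];T=T@c['hand_eye']
    else: T=c['world_from_camera']
    return p,d,K,c['dist'],T
def onplane(px,z,K,dist,T):
    u=cv2.undistortPoints(np.array(px,float).reshape(-1,1,2),K,dist)[:,0]
    r=np.c_[u,np.ones(len(u))]@T[:3,:3].T
    return T[:3,3]+r*((z-T[2,3])/r[:,2])[:,None]
def toworld(d,K,dist,T):
    h,w=d.shape;vu=np.stack(np.meshgrid(np.arange(w),np.arange(h)),-1).reshape(-1,1,2).astype(float)
    u=cv2.undistortPoints(vu,K,dist)[:,0]
    P=np.c_[u,np.ones(len(u))]*d.reshape(-1,1)
    return (P@T[:3,:3].T+T[:3,3]).reshape(h,w,3)
def save(n,p): cv2.imwrite('pics/'+n,p[:,:,::-1])
E
python3 - <<'E'
from h import *
p,d,K,D,T=cam('top')
save('crop1.png',cv2.resize(p[165:270,215:475],None,fx=3,fy=3,interpolation=cv2.INTER_CUBIC))
W=toworld(d,K,D,T)
for n,px,z in [('red',(265,181),.03),('blue',(304,182),.03),('green',(342,184),.03),('yel',(379,185),.03),('dA',(235,243),.012),('dB',(409,243),.012),('dC',(457,247),.012),('dE',(341,243),.018)]:
    print(n,onplane(px,z,K,D,T)[0].round(3),W[px[1],px[0]].round(3))
hsv=cv2.cvtColor(p,cv2.COLOR_RGB2HSV)
# cork discs by depth+colour
for n,(x,y),z in [('dA',(235,243),.012),('dB',(409,243),.012),('dC',(457,247),.012)]:
    s=hsv[y-14:y+15,x-14:x+15];m=(s[...,1]>90)
    v,u=np.nonzero(m);print(n,m.sum(),onplane((u.mean()+x-14,v.mean()+y-14),z,K,D,T)[0].round(4))
E
```

```text
red [0.62 0.18 0.03] [0.617 0.176 0.054]
blue [0.619 0.068 0.03 ] [0.616 0.066 0.053]
green [ 0.615 -0.042  0.03 ] [ 0.611 -0.04   0.055]
yel [ 0.613 -0.149  0.03 ] [ 0.61  -0.144  0.057]
dA [0.441 0.264 0.012] [0.441 0.265 0.009]
dB [ 0.448 -0.238  0.012] [ 0.448 -0.239  0.01 ]
dC [ 0.438 -0.379  0.012] [ 0.438 -0.379  0.01 ]
dE [ 0.446 -0.041  0.018] [ 0.446 -0.041  0.016]
dA 298 [0.4421 0.2647 0.012 ]
dB 294 [ 0.4482 -0.2384  0.012 ]
dC 293 [ 0.4398 -0.3798  0.012 ]
```

View pics/crop1.png

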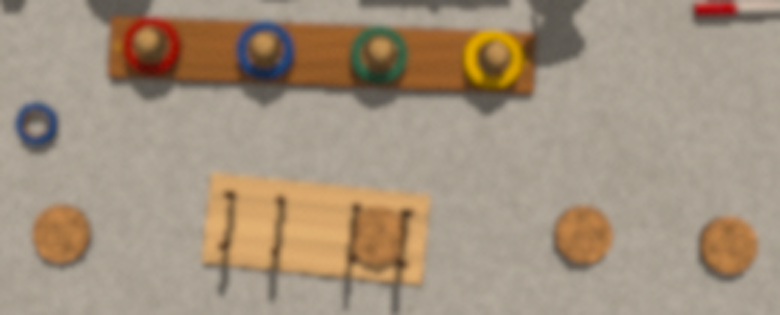

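The crop confirms the choice. The large blue roll is on its post (crop 265,50) and the small ring at (37,125) is the look-alike. All four rolls are present, and only the right bay holds a disc (378,237). Next I'll go over the cradle.

```bash
python3 -m crank '[[[8.5,1.95,3.94,0.1,0,0,-1.08],[8.5,1.95,3.94,0.1,0,0,-1.08],[8.5,1.95,3.94,0.1,0,0,-1.08],[8.5,1.95,3.94,0.1,0,0,-1.08],[8.5,1.95,3.94,0.1,0,0,-1.08],[8.5,1.95,3.94,0.1,0,0,-1.08],[8.5,1.95,3.94,0.1,0,0,-1.08],[8.5,1.95,3.94,0.1,0,0,-1.08],[8.5,1.95,3.94,0.1,0,0,-1.08],[8.5,1.95,3.94,0.1,0,0,-1.08],[8.5,1.95,3.94,0.1,0,0,-1.08],[8.5,1.95,3.94,0.1,0,0,-1.08],[8.5,1.95,3.94,0.1,0,0,-1.08],[8.5,1.95,3.94,0.1,0,0,-1.08],[8.5,1.95,3.94,0.1,0,0,-1.08],[8.5,1.95,3.94,0.1,0,0,-1.08],[8.5,0,0,0,0,0,0],[8.5,0,0,0,0,0,0]]]' 30
python3 - <<'E'
from h import *
p,d,K,D,T=cam('wrist');np.savez('pics/w1.npz',p=p,d=d,K=K,D=D,T=T)
save('w1.png',p);o=manip.get_obs();print(o['position'],R.from_quat(o['ee_rot']).as_matrix()[:,0],o['joint_pos'])
E
```

```text
clock: 2.4
position: [0.4492, 0.0201, 0.2213]
ee_rot: [0.999, -0.04, -0.0, 0.0]
ft_force: [-0.5, -0.5, 0.0]
grip_width: 0.996
grasp_force: 0.0
[0.44912086 0.01964899 0.2212934 ] [ 9.96722539e-01 -8.08939008e-02 -5.97140181e-04] [ 0.74610976 -0.03586005 -0.85541083  1.83537251 -0.02747032  1.33051642
 -1.7542041 ]
```

View pics/w1.png

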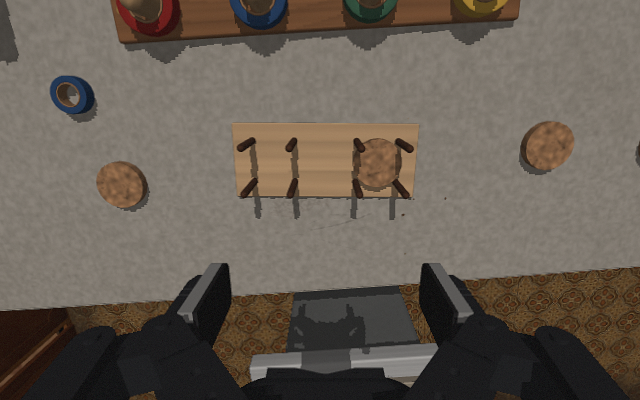

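The wrist view shows the cradle foot from (233,124) to (420,197), with its dowel tops leaning outward. Disc e is at (378,163), and loose discs are at (121,185) and (547,146). Next I'll get precise positions from it.

```bash
cat >> h.py <<'E'
def cork(p,d,K,D,T,lo,hi,zt,W=None):
    """top-face circle of cork-coloured blob near world box"""
    W=toworld(d,K,D,T); m=(np.abs(W[...,2]-zt)<.004)&(W[...,0]>lo[0])&(W[...,0]<hi[0])&(W[...,1]>lo[1])&(W[...,1]<hi[1])&(d>0)
    hs=cv2.cvtColor(p,cv2.COLOR_RGB2HSV); m&=hs[...,1]>80
    v,u=np.nonzero(m)
    Q=onplane(np.c_[u,v],zt,K,D,T)[:,:2]
    (c,r)=cv2.minEnclosingCircle(Q.astype(np.float32)*1000)
    return Q.mean(0).round(4),np.array(c).round(1),round(r,1),len(u)
def foot(p,d,K,D,T):
    hs=cv2.cvtColor(p,cv2.COLOR_RGB2HSV);W=toworld(d,K,D,T)
    m=(np.abs(W[...,2]-.006)<.005)&(hs[...,1]>60)&(np.abs(W[...,0]-.45)<.08)&(np.abs(W[...,1]-.02)<.16)&(d>0)
    m=cv2.morphologyEx(m.astype(np.uint8),cv2.MORPH_OPEN,np.ones((3,3)))
    v,u=np.nonzero(m);Q=onplane(np.c_[u,v],.006,K,D,T)[:,:2]
    return cv2.minAreaRect((Q*1000).astype(np.float32))
def dowels(p,d,K,D,T):
    W=toworld(d,K,D,T);m=(W[...,2]>.058)&(W[...,2]<.072)&(np.abs(W[...,0]-.45)<.08)&(np.abs(W[...,1]-.02)<.16)&(d>0)
    n,l,s,c=cv2.connectedComponentsWithStats(m.astype(np.uint8))
    return [(s[i,4],*np.median(W[l==i],0).round(4),*onplane(c[i],.066,K,D,T)[0,:2].round(4)) for i in range(1,n) if s[i,4]>5]
E
python3 - <<'E'
from h import *
f=np.load('pics/w1.npz');a=[f[k] for k in ('p','d','K','D','T')]
print(foot(*a))
for q in dowels(*a): print(q)
W=toworld(*a[1:]);print('table z',np.median(W[210:230,200:450,2]),'foot z',np.median(W[140:180,305:345,2]), 'disc e z',W[163,378])
print('E',cork(*a,(.39,-.09),(.51,.0),.018))
print('A',cork(*a,(.38,.2),(.5,.33),.012));print('B',cork(*a,(.38,-.29),(.5,-.18),.012))
E
```

```text
((455.674560546875, 19.70330047607422), (213.60446166992188, 87.64813995361328), 85.0766830444336)
(np.int32(54), np.float64(0.4866), np.float64(0.1005), np.float64(0.0638), np.float64(0.4869), np.float64(0.1))
(np.int32(52), np.float64(0.4825), np.float64(0.0533), np.float64(0.0645), np.float64(0.483), np.float64(0.053))
(np.int32(55), np.float64(0.4767), np.float64(-0.0176), np.float64(0.0643), np.float64(0.4769), np.float64(-0.0173))
(np.int32(59), np.float64(0.4723), np.float64(-0.0649), np.float64(0.0638), np.float64(0.4728), np.float64(-0.0644))
(np.int32(53), np.float64(0.4393), np.float64(0.1048), np.float64(0.0636), np.float64(0.4399), np.float64(0.1041))
(np.int32(51), np.float64(0.4354), np.float64(0.0576), np.float64(0.0639), np.float64(0.436), np.float64(0.0572))
(np.int32(52), np.float64(0.4291), np.float64(-0.0134), np.float64(0.0637), np.float64(0.4297), np.float64(-0.0132))
(np.int32(54), np.float64(0.425), np.float64(-0.0608), np.float64(0.064), np.float64(0.4257), np.float64(-0.0603))
table z -0.00028743883332846276 foot z 0.005821065764609751 disc e z [ 0.4503817  -0.04108024  0.01769584]
E (array([ 0.4504, -0.0399]), array([451.8, -38.8]), 37.2, 1839)
A (array([0.4479, 0.2645]), array([447.8, 264.3]), 28.8, 1668)
B (array([ 0.4543, -0.2381]), array([ 453.3, -237.9]), 28.9, 1843)
```

```bash
python3 - <<'E'
from h import *
f=np.load('pics/w1.npz');d,K,D=f['d'],f['K'],f['D']
he=eyes.camera_params('wrist')['hand_eye']
W=toworld(d,K,D,he)
for sgn in (1,-1):
    m=(d>0)&(W[...,2]<.02)&(W[...,2]>-.06)&(W[...,1]*sgn>.03)&(W[...,1]*sgn<.07)
    P=W[m]*1000
    for z0 in range(-60,10,5):
        q=P[(P[:,2]>=z0)&(P[:,2]<z0+5)]
        if len(q)>5: print(sgn,z0,len(q),'x',np.percentile(q[:,0],[1,99]).round(1),'y',np.percentile(q[:,1],[1,99]).round(1))
E
```

```text
1 -60 433 x [-9.  12.8] y [42.3 56.2]
1 -55 387 x [-9.1 12.7] y [42.2 56.2]
1 -50 320 x [-9.3 12.9] y [42.3 54.9]
1 -45 228 x [-8.8 12.6] y [42.2 49.2]
1 -40 27 x [-6.3  9.9] y [42.4 43.1]
-1 -60 439 x [-8.9 12.8] y [-55.7 -41.8]
-1 -55 379 x [-9.2 12.8] y [-55.5 -41.8]
-1 -50 335 x [-9.3 13. ] y [-54.7 -41.9]
-1 -45 221 x [-9.3 12.6] y [-48.7 -41.8]
-1 -40 31 x [-7.8  9.7] y [-42.5 -42. ]
```

```bash
cat >> h.py <<'E'
def tips(ymin=.015):
    p,d,K,D,T=cam('wrist');W=toworld(d,K,D,eyes.camera_params('wrist')['hand_eye'])*1000
    for s in (1,-1):
        m=(d>0)&(W[...,2]<15)&(W[...,2]>-60)&(W[...,1]*s>ymin*1000)&(W[...,1]*s<70)&(np.abs(W[...,0])<20)
        q=W[m];q=q[q[:,2]>np.percentile(q[:,2],80)];print(s,q.min(0).round(1),q.max(0).round(1),np.percentile(q[:,2],99).round(1))
E
python3 -m crank '[[[5.6,0,0,0,0,0,0],[5.6,0,0,0,0,0,0],[5.6,0,0,0,0,0,0],[5.6,0,0,0,0,0,0],[5.6,0,0,0,0,0,0]]]' 
python3 -c "
from h import *
tips()"
python3 -m crank '[[[1,0,0,0,0,0,0],[1,0,0,0,0,0,0],[1,0,0,0,0,0,0],[1,0,0,0,0,0,0],[1,0,0,0,0,0,0],[1,0,0,0,0,0,0]]]' 
python3 -c "
from h import *
tips(0)"
```

```text
clock: 3.08
position: [0.4495, 0.0207, 0.2216]
ee_rot: [0.999, -0.04, 0.0, 0.0]
ft_force: [0.4, -0.1, 0.1]
grip_width: 0.656
grasp_force: 0.0
1 [ -9.4  27.8 -39.9] [ 13.1  41.1 -29.5] -29.7
-1 [ -9.1 -40.6 -39.9] [ 13.1 -27.8 -28.8] -29.7
clock: 3.88
position: [0.4495, 0.0207, 0.2215]
ee_rot: [0.999, -0.04, 0.0, 0.0]
ft_force: [-0.2, 0.1, 0.2]
grip_width: 0.118
grasp_force: 0.0
1 [ -9.3   5.  -37.2] [ 13.   18.5 -25.4] -25.8
-1 [ -9.  -18.6 -37.2] [ 13.   -5.  -25.3] -26.4
```

```bash
python3 -m crank '[[[8.5,0,-1.5,0,0,0,0],[8.5,0,-2,-2,0,0,0],[8.5,0,-2.6,-4,0,0,0],[8.5,-0.1,0,-4,0,0,0],[8.5,0,0,0,0,0,0],[8.5,0,0,0,0,0,0],[8.5,0,0,0,0,0,0]]]' 
python3 - <<'E'
from h import *
a=cam('wrist');np.savez('pics/w2.npz',p=a[0],d=a[1],K=a[2],D=a[3],T=a[4]);save('w2.png',a[0])
print(manip.get_obs()['position'])
print('E',cork(*a,(.39,-.09),(.51,.0),.018))
for q in dowels(*a): print(q)
tips()
E
```

```text
clock: 4.8
position: [0.4496, -0.0404, 0.1232]
ee_rot: [0.999, -0.04, 0.001, 0.0]
ft_force: [-0.4, -0.1, 0.4]
grip_width: 0.997
grasp_force: 0.0
[ 0.44949806 -0.04038383  0.1229759 ]
E (array([ 0.4508, -0.0398]), array([451.6, -40.4]), 36.9, 3193)
(np.int32(130), np.float64(0.4867), np.float64(0.0993), np.float64(0.0635), np.float64(0.4872), np.float64(0.0977))
(np.int32(123), np.float64(0.4828), np.float64(0.0518), np.float64(0.0639), np.float64(0.4831), np.float64(0.0508))
(np.int32(103), np.float64(0.4768), np.float64(-0.0184), np.float64(0.0639), np.float64(0.4772), np.float64(-0.0187))
(np.int32(106), np.float64(0.4726), np.float64(-0.0656), np.float64(0.0641), np.float64(0.4731), np.float64(-0.0654))
(np.int32(112), np.float64(0.439), np.float64(0.104), np.float64(0.0631), np.float64(0.4402), np.float64(0.1019))
(np.int32(110), np.float64(0.4351), np.float64(0.056), np.float64(0.0631), np.float64(0.4364), np.float64(0.0548))
(np.int32(100), np.float64(0.4295), np.float64(-0.0144), np.float64(0.0637), np.float64(0.4304), np.float64(-0.0146))
(np.int32(100), np.float64(0.4255), np.float64(-0.0614), np.float64(0.0636), np.float64(0.4265), np.float64(-0.0613))
1 [-10.2  42.1 -45.4] [ 13.   54.1 -38.3] -38.8
-1 [ -9.5 -53.2 -45.6] [ 13.  -41.5 -38.1] -38.4
```

View pics/w2.png

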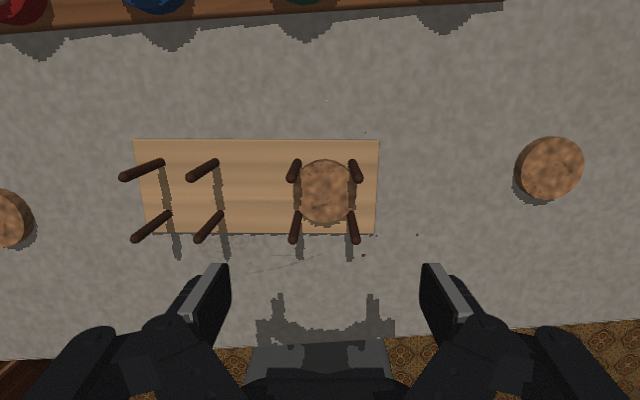

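The view shows disc e at (325,190) centred among its dowels, with the fingers symmetric about column 326. I'll lower.

```bash
python3 -m crank '[[[8.5,0,0,-3,0,0,0],[8.5,0,0,-3,0,0,0],[8.5,0,0,-3,0,0,0],[8.5,0,0,0,0,0,0],[8.5,0,0,0,0,0,0]]]' 
python3 - <<'E'
from h import *
a=cam('wrist');save('w3.png',a[0])
b=cam('side');save('s3.png',cv2.resize(b[0][190:280,300:420],None,fx=6,fy=6,interpolation=cv2.INTER_CUBIC))
c=np.load('pics/side0.npy')
W=toworld(*a[1:]);print(cork(*a,(.39,-.09),(.51,.0),.018));tips()
E
```

```text
clock: 5.52
position: [0.4494, -0.0403, 0.0328]
ee_rot: [0.999, -0.04, 0.001, 0.0]
ft_force: [0.4, 0.3, 1.0]
grip_width: 0.991
grasp_force: 0.0
(array([ 0.4511, -0.04  ]), array([450.9, -39.4]), 37.8, 6369)
1 [-20.  15. -39.] [19.8 43.  15. ] 15.0
-1 [-20.  -28.   10.6] [ 19.8 -15.1  15. ] 15.0
```

View pics/s3.png

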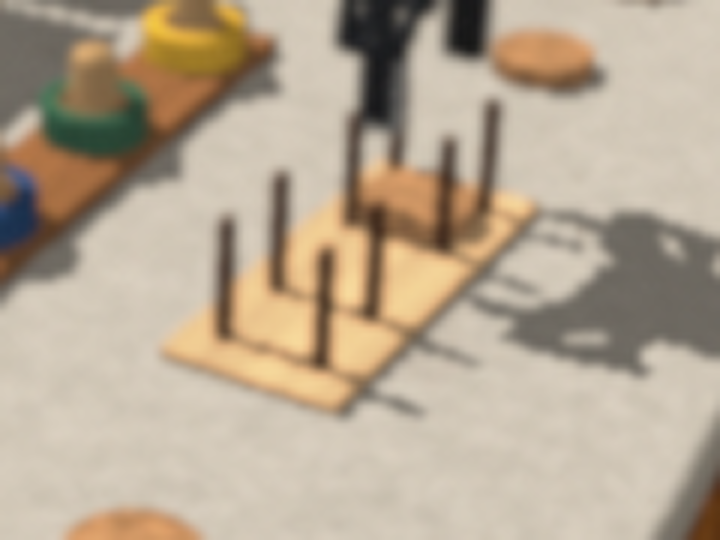

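The side crop shows the fingertips about level with the dowel tops (377,120). So the tips stand roughly 4 cm above the reported TCP when open. I'll go down in guarded steps.

```bash
python3 -m crank '[[[8.5,0,0,-1.5,0,0,0],[8.5,0,0,-1.5,0,0,0],[8.5,0,0,0,0,0,0],[8.5,0,0,0,0,0,0]]]' 
python3 -m crank '[[[6.4,0,0,0,0,0,0],[6.4,0,0,0,0,0,0],[6.4,0,0,0,0,0,0],[6.4,0,0,0,0,0,0]]]' 
python3 - <<'E'
from h import *
a=cam('wrist');save('w4.png',a[0])
E
```

```text
clock: 6.18
position: [0.4485, -0.0401, 0.0014]
ee_rot: [0.999, -0.04, -0.0, -0.0]
ft_force: [0.0, -0.1, -0.7]
grip_width: 0.995
grasp_force: 0.0
clock: 6.68
position: [0.4486, -0.0403, 0.0016]
ee_rot: [0.999, -0.04, 0.0, 0.0]
ft_force: [1.1, -0.2, 0.6]
grip_width: 0.751
grasp_force: 0.0
```

View pics/w4.png

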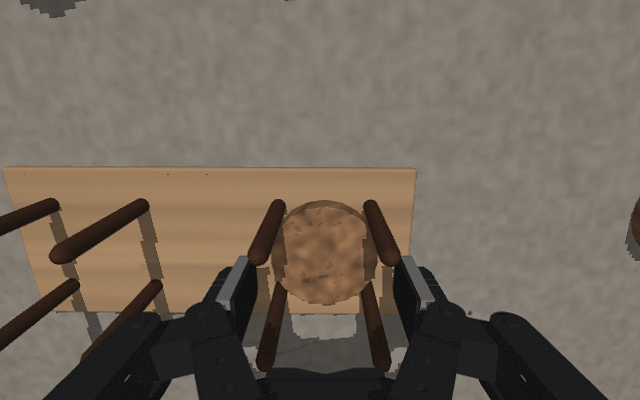

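The tips straddle the disc between the dowels, still well above the foot, and there is no contact force. I'll go lower in guarded steps.

```bash
python3 -m crank '[[[6.6,0,0,-1,0,0,0],[6.6,0,0,0,0,0,0]]]' 
python3 -m crank '[[[6.6,0,0,-1,0,0,0],[6.6,0,0,0,0,0,0],[6.6,0,0,0,0,0,0]]]'
python3 -m crank '[[[5,0,0,0,0,0,0],[5,0,0,0,0,0,0],[5,0,0,0,0,0,0],[5,0,0,0,0,0,0],[5,0,0,0,0,0,0],[5,0,0,0,0,0,0]]]' 40
python3 -c "
from h import *
a=cam('wrist');save('w5.png',a[0]);tips()"
```

```text
clock: 6.98
position: [0.4477, -0.0402, -0.0094]
ee_rot: [0.999, -0.04, -0.001, -0.0]
ft_force: [0.4, -0.7, 0.1]
grip_width: 0.772
grasp_force: 0.0
clock: 7.35
position: [0.4485, -0.0402, -0.0185]
ee_rot: [0.999, -0.04, -0.0, -0.0]
ft_force: [-0.6, -0.3, 0.0]
grip_width: 0.773
grasp_force: 0.0
clock: 8.1
position: [0.4487, -0.0403, -0.0179]
ee_rot: [0.999, -0.04, 0.0, 0.0]
ft_force: [-2.8, 0.2, 8.4]
grip_width: 0.621
grasp_force: 40.3
1 [-20.   48.5 -17.5] [ 20.   70.  -15.8] -16.0
-1 [-19.9 -70.  -23.4] [ 20.  -20.6 -21.6] -22.1
```

View pics/w5.png

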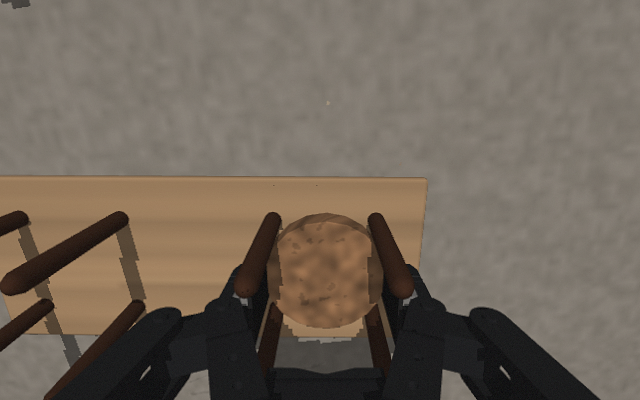

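The disc is gripped between the pads at (322,272) with 40 N. I'll lift it and check.

```bash
python3 -m crank '[[[5,0,0,2,0,0,0],[5,0,0,3,0,0,0],[5,0,0,3,0,0,0],[5,0,0,3,0,0,0],[5,0,0,0,0,0,0],[5,0,0,0,0,0,0]]]'
cat >> h.py <<'E'
def held(top=True):
    """top face of the held thing in tool frame, mm"""
    p,d,K,D,T=cam('wrist');he=eyes.camera_params('wrist')['hand_eye'];W=toworld(d,K,D,he)*1000
    m=(d>0)&(np.abs(W[...,0])<45)&(np.abs(W[...,1])<26)&(W[...,2]<5)&(W[...,2]>-60)
    z=W[m][:,2]; h,e=np.histogram(z,np.arange(-60,6,2)); zt=np.median(z[np.abs(z-e[h.argmax()]-1)<3])
    mm=m&(np.abs(W[...,2]-zt)<3)
    v,u=np.nonzero(mm&(np.abs(W[...,1])<22));Q=onplane(np.c_[u,v],zt/1000,K,D,he)*1000
    print('held top z',zt.round(1),'x range',Q[:,0].min().round(1),Q[:,0].max().round(1),'mean',Q.mean(0).round(1),len(u))
    # circle edge: max-x edge per column
    E=[]
    for y0 in np.arange(-20,21,2):
        s=Q[np.abs(Q[:,1]-y0)<1]
        if len(s)>3: E.append((y0,s[:,0].max(),s[:,0].min()))
    E=np.array(E);off=np.sqrt(28**2-E[:,0]**2);print('cx from far edge',(E[:,1]-off).round(1),'near',(E[:,2]+off).round(1));return p
E
python3 -c "
from h import *
p=held();save('w6.png',p);print(manip.get_obs()['position'])"
```

```text
clock: 8.95
position: [0.4482, -0.0405, 0.0911]
ee_rot: [0.999, -0.04, -0.0, 0.0]
ft_force: [-0.2, -0.4, -0.2]
grip_width: 0.617
grasp_force: 42.1
held top z -35.5 x range -26.1 30.2 mean [  2.9   0.  -35.5] 9214
cx from far edge [2.2 2.2 1.6 1.8 1.6 1.7 2.  1.4 2.  1.8 2.2 1.8 1.5 1.9 2.  2.2 2.1 1.8
 1.6 2.2 2.2] near [1.5 1.6 1.5 1.  1.5 1.8 1.3 1.2 1.6 1.8 1.9 1.8 1.6 1.2 1.9 1.8 1.5 1.
 1.5 1.6 0.9]
[ 0.44790217 -0.04034821  0.09073679]
```

The grip is good: the disc is centred in the pads, with its bottom 23.5 mm above the reported TCP. I'll lay it aside at y = -0.145.

```bash
python3 -m crank '[[[5,0,-2.5,0,0,0,0],[5,0,-4,0,0,0,0],[5,0.2,-4,0,0,0,0],[5,0,0,-3,0,0,0],[5,0,0,-4,0,0,0],[5,0,0,-3,0,0,0],[5,0,0,-1,0,0,0],[5,0,0,0,0,0,0]]]'
python3 -m crank '[[[5,0,0,-0.3,0,0,0],[7,0,0,0,0,0,0],[7,0,0,0,0,0,0],[7,0,0,0,0,0,0],[7,0,0,4,0,0,0],[8.5,0,0,5,0,0,0],[8.5,0,0,5,0,0,0],[8.5,0,0,0,0,0,0],[8.5,0,0,0,0,0,0]]]'
python3 -c "
from h import *
a=cam('wrist');save('w7.png',a[0]);print(cork(*a,(.39,-.19),(.51,-.1),.012),foot(*a));W=toworld(*a[1:])
print(manip.get_obs()['position'])"
```

```text
clock: 10.0
position: [0.4502, -0.1449, -0.0188]
ee_rot: [0.999, -0.04, -0.001, -0.0]
ft_force: [-0.0, 0.9, 0.6]
grip_width: 0.615
grasp_force: 42.2
clock: 11.12
position: [0.4502, -0.1454, 0.1182]
ee_rot: [0.999, -0.04, -0.0, 0.0]
ft_force: [-0.3, -0.7, -0.1]
grip_width: 0.991
grasp_force: 0.0
(array([ 0.4533, -0.1458]), array([ 452.9, -145.4]), 28.0, 3107) ((455.6374816894531, 18.69329071044922), (214.07460021972656, 87.64492797851562), 85.10477447509766)
[ 0.44980292 -0.1452654   0.11766912]
```

```bash
cat >> h.py <<'E'
def roll(c):
    a=cam('wrist');W=toworld(*a[1:]);hs=cv2.cvtColor(a[0],cv2.COLOR_RGB2HSV)
    H={'yellow':(20,35),'green':(60,95),'blue':(100,130),'red':(0,6)}[c]
    m=(hs[...,0]>=H[0])&(hs[...,0]<=H[1])&(hs[...,1]>120)&(np.abs(W[...,2]-.03)<.003)&(a[1]>0)&(np.abs(W[...,0]-.62)<.05)
    n,l,s,_=cv2.connectedComponentsWithStats(m.astype(np.uint8))
    v,u=np.nonzero(l==1+s[1:,4].argmax())
    Q=onplane(np.c_[u,v],.03,*a[2:])[:,:2];cc,r=cv2.minEnclosingCircle((Q*1000).astype(np.float32))
    q=manip.get_obs();tx=R.from_quat(q['ee_rot']).as_matrix()[:2,0]*1.8
    print(c,np.round(cc,1),round(r,1),len(u),'shift cm',((np.array(cc)-tx-q['position'][:2]*1000)/10).round(2),'pos',q['position'].round(4));return a[0]
E
python3 -m crank '[[[8.5,3,0,1,0,0,0],[8.5,5,-0.4,1,0,0,0],[8.5,5,0,0,0,0,0],[8.5,3.6,0,0,0,0,0],[8.5,0,0,0,0,0,0],[8.5,0,0,0,0,0,0]]]'
python3 -c "
from h import *
save('w8.png',roll('yellow'))"
```

```text
clock: 11.92
position: [0.6155, -0.1489, 0.1371]
ee_rot: [0.999, -0.04, -0.001, -0.0]
ft_force: [0.2, 0.2, -0.1]
grip_width: 0.995
grasp_force: 0.0
yellow [ 621.4 -148.3] 27.7 1698 shift cm [0.42 0.11] pos [ 0.6154 -0.1493  0.1377]
```

View pics/w8.png

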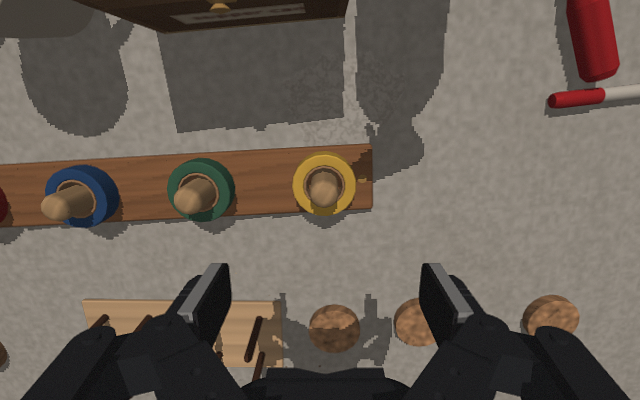

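The yellow roll is at (324,185), just ahead of the fingers. I'll descend, grip it and slide it up.

```bash
python3 -m crank '[[[8.5,0.4,0.1,-3,0,0,0],[8.5,0,0,-4,0,0,0],[8.5,0,0,-3.5,0,0,0],[8.5,0,0,-2,0,0,0],[7,0,0,-2,0,0,0],[7,0,0,-0.9,0,0,0],[7,0,0,0,0,0,0]]]'
python3 -m crank '[[[5,0,0,0,0,0,0],[5,0,0,0,0,0,0],[5,0,0,0,0,0,0],[5,0,0,0,0,0,0],[5,0,0,0,0,0,0]]]' 45
python3 -m crank '[[[5,0,0,2,0,0,0],[5,0,0,3,0,0,0],[5,0,0,3,0,0,0],[5,0,0,3.5,0,0,0],[5,0,0,0,0,0,0],[5,0,0,0,0,0,0]]]'
python3 -c "
from h import *
save('w9.png',held())"
```

```text
clock: 12.85
position: [0.6205, -0.1483, -0.0155]
ee_rot: [0.999, -0.04, -0.0, -0.0]
ft_force: [0.1, -1.2, -0.3]
grip_width: 0.821
grasp_force: 0.0
clock: 13.48
position: [0.6215, -0.1483, -0.0139]
ee_rot: [0.999, -0.04, 0.001, 0.0]
ft_force: [-1.9, -0.8, 6.5]
grip_width: 0.641
grasp_force: 47.7
clock: 14.22
position: [0.6204, -0.1484, 0.1]
ee_rot: [0.999, -0.04, 0.0, 0.0]
ft_force: [-0.2, 0.3, -0.9]
grip_width: 0.641
grasp_force: 47.8
held top z -43.4 x range -27.5 28.4 mean [  2.   -0.  -43.4] 6736
cx from far edge [0.3 0.7 1.  0.2 0.5 0.  0.7 0.6 0.3 0.5 0.4 0.5 0.7 0.2 0.3 0.5 0.5 0.2
 0.5 0.7 0.3] near [ 0.4  0.1 -0.   0.1  0.1  0.3 -0.1  0.4  0.2  0.4  0.5  0.4  0.2  0.4
  0.5  0.3  0.   0.1  0.5  0.1 -0.1]
```

```bash
python3 -m crank '[[[5,-3,2,0,0,0,0],[5,-4,2.5,0,0,0,0],[5,-4,2.5,0,0,0,0],[5,-4,2.5,0,0,0,0],[5,-2,1.3,0,0,0,0],[5,0,0,-2,0,0,0],[5,0,0,-2,0,0,0],[5,0,0,0,0,0,0],[5,0,0,0,0,0,0]]]'
python3 -c "
from h import *
a=cam('wrist');save('w10.png',a[0])
for q in dowels(*a): print(q)
held();print(manip.get_obs()['position'])"
```

```text
clock: 15.4
position: [0.4506, -0.0401, 0.0599]
ee_rot: [0.999, -0.04, -0.0, -0.0]
ft_force: [0.1, -0.1, 0.5]
grip_width: 0.64
grasp_force: 47.8
(np.int32(267), np.float64(0.4866), np.float64(0.0994), np.float64(0.063), np.float64(0.4874), np.float64(0.0965))
(np.int32(240), np.float64(0.4828), np.float64(0.0518), np.float64(0.0634), np.float64(0.4835), np.float64(0.0503))
(np.int32(196), np.float64(0.477), np.float64(-0.0187), np.float64(0.064), np.float64(0.4776), np.float64(-0.019))
(np.int32(195), np.float64(0.4729), np.float64(-0.0654), np.float64(0.0639), np.float64(0.4736), np.float64(-0.0652))
(np.int32(229), np.float64(0.4396), np.float64(0.1035), np.float64(0.0627), np.float64(0.441), np.float64(0.1008))
(np.int32(201), np.float64(0.4356), np.float64(0.056), np.float64(0.063), np.float64(0.4371), np.float64(0.0542))
held top z -43.5 x range -27.4 28.5 mean [  2.   -0.  -43.5] 6737
cx from far edge [ 0.8  0.7  0.6  0.2  0.5  0.5  0.7  0.7  0.7  0.1  0.5  0.5 -0.1  0.7
  0.3  0.5  0.9  0.2  0.6  0.7  0.8] near [-0.   0.2  0.   0.2  0.1  0.4 -0.  -0.1  0.3  0.5  0.6  0.5  0.3  0.5
  0.5  0.4  0.1  0.2  0.   0.1 -0.1]
[ 0.45094115 -0.04033561  0.06016433]
```

View pics/w10.png

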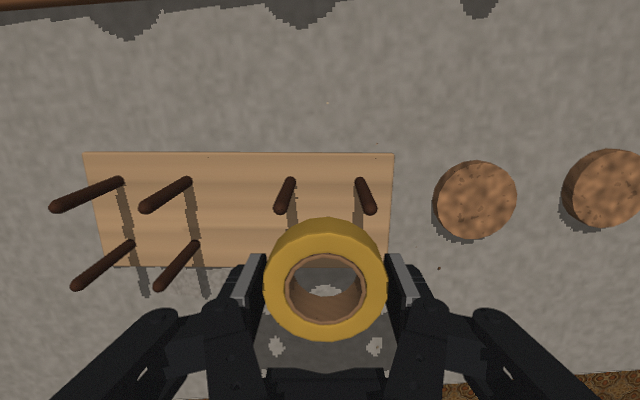

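The held yellow roll is at (327,280), centred between the dowels at (287,182) and (364,182). I'll lower it.

```bash
python3 -m crank '[[[5,0,0,-1.5,0,0,0],[5,0,0,-1.5,0,0,0],[5,0,0,-1,0,0,0],[5,0,0,0,0,0,0]]]'
python3 -m crank '[[[5,0,0,-1.2,0,0,0],[5,0,0,-1.2,0,0,0],[5,0,0,-1.0,0,0,0],[5,0,0,0,0,0,0],[5,0,0,0,0,0,0]]]'
```

```text
clock: 16.0
position: [0.4498, -0.04, 0.0185]
ee_rot: [0.999, -0.04, -0.001, -0.0]
ft_force: [0.6, 0.7, -1.0]
grip_width: 0.641
grasp_force: 47.8
clock: 16.62
position: [0.4507, -0.0402, -0.0143]
ee_rot: [0.999, -0.04, 0.0, 0.0]
ft_force: [-0.1, -0.2, -0.2]
grip_width: 0.641
grasp_force: 47.8
```

```bash
python3 -m crank '[[[5,0,0,-0.25,0,0,0],[5,0,0,0,0,0,0],[7,0,0,0,0,0,0],[7,0,0,0,0,0,0],[7,0,0,0,0,0,0],[7,0,0,2,0,0,0],[7,0,0,4,0,0,0],[7,0,0,4,0,0,0],[8.5,0,-3.5,0,0,0,0],[8.5,0.1,-4,0,0,0,0],[8.5,0,-3,0,0,0,0],[8.5,0,0,0,0,0,0],[8.5,0,0,0,0,0,0]]]'
cat >> h.py <<'E'
def disc(lo,hi,zt=.012):
    a=cam('wrist');m,c,r,n=cork(*a,lo,hi,zt);q=manip.get_obs();tx=R.from_quat(q['ee_rot']).as_matrix()[:2,0]*1.8
    print('disc',m,c,r,n,'shift cm',((c-tx-q['position'][:2]*1000)/10).round(2),'pos',q['position'].round(4));return a
def inbay(y0,zt):
    """top-face height and centre of what lies in a bay (cam frame), any colour"""
    a=cam('wrist');W=toworld(*a[1:]);c0=np.array([.4511,-.04]) if y0<0 else np.array([.4613,.0795])
    m=(np.hypot(W[...,0]-c0[0],W[...,1]-c0[1])<.031)&(np.abs(W[...,2]-zt)<.004)&(a[1]>0)
    v,u=np.nonzero(m);Q=onplane(np.c_[u,v],zt,*a[2:])[:,:2]
    A=np.c_[W[m][:,:2]-W[m][:,:2].mean(0),np.ones(m.sum())];k=np.linalg.lstsq(A,W[m][:,2],rcond=None)[0]
    cc,r=cv2.minEnclosingCircle((Q*1000).astype(np.float32))
    print('bay top z',np.median(W[m][:,2]).round(4),'tilt deg',np.degrees(k[:2]).round(1),'centre',np.round(cc,1),round(r,1),len(u));return a[0]
E
python3 -c "
from h import *
disc((.39,-.19),(.51,-.1));save('w11.png',inbay(-1,.026))"
```

```text
clock: 18.25
position: [0.4516, -0.1445, 0.083]
ee_rot: [0.999, -0.04, -0.0, -0.0]
ft_force: [0.8, 0.5, 0.6]
grip_width: 0.997
grasp_force: 0.0
disc [ 0.4535 -0.1458] [ 452.7 -145.6] 28.1 3910 shift cm [-0.07 -0.12] pos [ 0.4516 -0.1443  0.0831]
bay top z 0.0255 tilt deg [-0.1  0.3] centre [449.7 -39.1] 31.8 2800
```

```bash
python3 -m crank '[[[7,-0.05,-0.12,-3,0,0,0],[7,0,0,-4,0,0,0],[7,0,0,-2.9,0,0,0],[7,0,0,-1,0,0,0],[7,0,0,0,0,0,0]]]'
python3 -m crank '[[[5,0,0,0,0,0,0],[5,0,0,0,0,0,0],[5,0,0,0,0,0,0],[5,0,0,0,0,0,0],[5,0,0,3,0,0,0],[5,0,0,4,0,0,0],[5,0,0,4,0,0,0],[5,0,0,1,0,0,0],[5,0,0,0,0,0,0],[5,0,0,0,0,0,0]]]' 45
python3 -c "
from h import *
held();print(manip.get_obs()['position'])"
```

```text
clock: 18.98
position: [0.4512, -0.1459, -0.0258]
ee_rot: [0.999, -0.039, -0.0, -0.0]
ft_force: [-0.2, 0.7, 0.7]
grip_width: 0.818
grasp_force: 0.0
clock: 20.23
position: [0.4503, -0.1464, 0.0931]
ee_rot: [0.999, -0.04, -0.001, -0.0]
ft_force: [-0.9, -0.7, 0.3]
grip_width: 0.609
grasp_force: 47.5
held top z -35.9 x range -26.9 29.0 mean [  2.1  -0.  -35.9] 9217
cx from far edge [0.5 1.5 0.9 1.  0.9 1.  1.2 1.2 0.8 1.1 1.  0.6 0.8 0.7 1.2 1.  0.9 0.6
 1.4 1.5 0.9] near [0.2 0.9 0.1 0.3 0.7 0.4 0.5 0.5 0.8 1.  1.1 1.  0.8 0.5 0.5 0.4 0.7 0.2
 0.1 0.9 0.1]
[ 0.45023755 -0.14628796  0.09293485]
```

```bash
python3 -m crank '[[[5,0,3,0,0,0,0],[5,0,4,0,0,0,0],[5,0,3.6,0,0,0,0],[5,0,0,0,0,0,0],[5,0,0,-2,0,0,0],[5,0,0,-2,0,0,0],[5,0,0,-2,0,0,0],[5,0,0,-1.8,0,0,0],[5,0,0,-0.9,0,0,0],[5,0,0,0,0,0,0],[5,0,0,0,0,0,0]]]'
```

```text
clock: 21.65
position: [0.4515, -0.0406, 0.0076]
ee_rot: [0.999, -0.04, 0.0, 0.0]
ft_force: [1.2, 0.2, -0.4]
grip_width: 0.615
grasp_force: 47.5
```

```bash
python3 -m crank '[[[5,-0.05,0,-0.4,0,0,0],[5,0,0,0,0,0,0],[7,0,0,0,0,0,0],[7,0,0,0,0,0,0],[7,0,0,0,0,0,0],[7,0,0,2,0,0,0],[7,0,0,4,0,0,0],[7,0,0,4,0,0,0],[8.5,0,0,2,0,0,0],[8.5,0,0,0,0,0,0],[8.5,0,0,0,0,0,0]]]'
python3 -c "
from h import *
save('w12.png',inbay(-1,.038))"
python3 -m crank '[[[8.5,3,0,0,0,0,0],[8.5,5,0,0,0,0,0],[8.5,5,0,0,0,0,0],[8.5,4,0,0,0,0,0],[8.5,0,0,0,0,0,0],[8.5,0,0,0,0,0,0]]]'
python3 -c "
from h import *
roll('green')"
```

```text
clock: 23.02
position: [0.45, -0.0406, 0.1222]
ee_rot: [0.999, -0.04, -0.0, 0.0]
ft_force: [0.2, 0.2, -0.2]
grip_width: 0.992
grasp_force: 0.0
bay top z 0.0377 tilt deg [-0.1 -0. ] centre [451.9 -40.4] 30.5 3585
clock: 23.82
position: [0.6196, -0.04, 0.1218]
ee_rot: [0.999, -0.039, -0.001, -0.0]
ft_force: [-0.7, -0.4, 0.5]
grip_width: 0.997
grasp_force: 0.0Traceback (most recent call last):
  File "<string>", line 3, in <module>
    roll('green')
    ~~~~^^^^^^^^^
  File "h.py", line 63, in roll
    v,u=np.nonzero(l==1+s[1:,4].argmax())
                        ~~~~~~~~~~~~~~^^
ValueError: attempt to get argmax of an empty sequence
```

Disc is flat at 38 mm. The green saturation threshold looks too strict, so I'll loosen it.

```bash
sed -i 's/hs\[...,1\]>120/hs[...,1]>85/' h.py; sed -i "s/'green':(60,95)/'green':(50,100)/" h.py
python3 -c "
from h import *
roll('green')"
```

```text
green [624.1 -38.3] 27.5 1614 shift cm [0.27 0.24] pos [ 0.6196 -0.0405  0.1227]
```

```bash
python3 -m crank '[[[8.5,0.25,0.22,-2,0,0,0],[8.5,0,0,-4,0,0,0],[8.5,0,0,-3.5,0,0,0],[7,0,0,-2,0,0,0],[7,0,0,-1.5,0,0,0],[7,0,0,-0.9,0,0,0],[7,0,0,0,0,0,0],[7,0,0,0,0,0,0]]]'
python3 -m crank '[[[5,0,0,0,0,0,0],[5,0,0,0,0,0,0],[5,0,0,0,0,0,0],[5,0,0,0,0,0,0],[5,0,0,2,0,0,0],[5,0,0,3,0,0,0],[5,0,0,3,0,0,0],[5,0,0,3.5,0,0,0],[5,0,0,0,0,0,0],[5,0,0,0,0,0,0]]]' 45
python3 -c "
from h import *
held();print(manip.get_obs()['position'])"
```

```text
clock: 24.92
position: [0.6237, -0.0383, -0.0151]
ee_rot: [0.999, -0.04, 0.001, 0.0]
ft_force: [-0.3, 0.4, 0.6]
grip_width: 0.82
grasp_force: 0.0
clock: 26.18
position: [0.6228, -0.0384, 0.0993]
ee_rot: [0.999, -0.04, 0.0, 0.0]
ft_force: [0.2, -0.2, -0.2]
grip_width: 0.637
grasp_force: 47.8
held top z -44.1 x range -27.5 29.1 mean [  2.4   0.  -44.1] 6796
cx from far edge [1.1 1.  0.4 1.4 0.8 0.8 0.5 0.9 1.  1.2 0.7 0.8 0.5 0.9 1.  0.8 0.3 0.9
 1.3 0.6 1. ] near [ 0.4  0.1  0.5  0.7  0.6  0.4  0.5  1.   0.8  0.5  0.5  1.   0.8  0.4
  0.5  0.4  0.6  0.7 -0.   0.1  0.4]
[ 0.62249546 -0.0384753   0.09861515]
```

```bash
python3 -m crank '[[[5,-3,-0.15,0,0,0,0],[5,-5,0,0,0,0,0],[5,-5,0,0,0,0,0],[5,-4.2,0,0,0,0,0],[5,0,0,0,0,0,0],[5,0,0,-2,0,0,0],[5,0,0,0,0,0,0]]]'
python3 -m crank '[[[5,0,0,-2,0,0,0],[5,0,0,-2,0,0,0],[5,0,0,-1.6,0,0,0],[5,0,0,0,0,0,0],[5,0,0,-0.6,0,0,0],[5,0,0,0,0,0,0]]]'
```

```text
clock: 27.1
position: [0.4503, -0.0395, 0.0779]
ee_rot: [0.999, -0.04, -0.001, -0.001]
ft_force: [0.3, 0.1, -1.6]
grip_width: 0.639
grasp_force: 47.8
clock: 27.85
position: [0.4512, -0.0399, 0.0172]
ee_rot: [0.999, -0.04, 0.0, 0.0]
ft_force: [0.4, -0.2, -0.1]
grip_width: 0.639
grasp_force: 47.8
```

```bash
python3 -m crank '[[[5,0,0,-0.25,0,0,0],[5,0,0,0,0,0,0],[7,0,0,0,0,0,0],[7,0,0,0,0,0,0],[7,0,0,0,0,0,0],[7,0,0,2,0,0,0],[7,0,0,4,0,0,0],[8.5,0,0,4,0,0,0],[8.5,0,0,0,0,0,0],[8.5,0,0,0,0,0,0]]]'
python3 -c "
from h import *
save('w13.png',inbay(-1,.058))"
python3 -m crank '[[[8.5,0,-4,0,0,0,0],[8.5,0,-5,-1,0,0,0],[8.5,0,-5,-1,0,0,0],[8.5,0.1,-5,-1,0,0,0],[8.5,0,-0.8,-1,0,0,0],[8.5,0,0,0,0,0,0],[8.5,0,0,0,0,0,0]]]'
python3 -c "
from h import *
disc((.36,-.31),(.54,-.16))"
```

```text
clock: 29.1
position: [0.4507, -0.04, 0.1141]
ee_rot: [0.999, -0.04, -0.0, 0.0]
ft_force: [0.2, 0.3, 0.1]
grip_width: 1.002
grasp_force: 0.0
bay top z 0.0576 tilt deg [-0.1 -0.1] centre [450.8 -40.4] 31.6 3032
clock: 30.02
position: [0.4523, -0.236, 0.0745]
ee_rot: [0.999, -0.039, -0.0, -0.0]
ft_force: [0.1, 0.1, -0.1]
grip_width: 0.995
grasp_force: 0.0
disc [ 0.4578 -0.2913] [ 456.8 -295.6] 28.1 3497 shift cm [ 0.26 -5.92] pos [ 0.4524 -0.2363  0.0748]
```

Disc B was knocked aside, to about y = -0.295. I'll follow it.

```bash
python3 -m crank '[[[8.5,0.1,-3,0,0,0,0],[8.5,0.1,-3,0,0,0,0],[8.5,0,0,0,0,0,0],[8.5,0,0,0,0,0,0]]]'
python3 -c "
from h import *
a=disc((.40,-.342),(.52,-.24));save('w14.png',a[0])"
```

```text
clock: 30.58
position: [0.4545, -0.2964, 0.0748]
ee_rot: [0.999, -0.039, 0.0, -0.0]
ft_force: [-0.1, -0.7, -0.5]
grip_width: 0.999
grasp_force: 0.0
disc [ 0.4576 -0.2966] [ 456.9 -296.5] 28.0 4183 shift cm [ 0.06 -0.  ] pos [ 0.4545 -0.2964  0.0748]
```

View pics/w14.png

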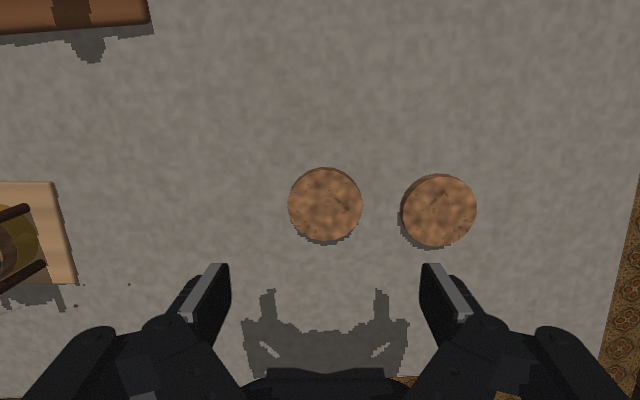

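Disc B is at (325,205) and disc C at (439,211), with about 27 mm between them. I'll use a narrower opening of 66 mm.

```bash
python3 -m crank '[[[6.6,0.06,0,0,0,0,0],[6.6,0,0,-3,0,0,0],[6.6,0,0,-3,0,0,0],[6.6,0,0,-3,0,0,0],[6.6,0,0,-1.1,0,0,0],[6.6,0,0,0,0,0,0]]]'
python3 -m crank '[[[5,0,0,0,0,0,0],[5,0,0,0,0,0,0],[5,0,0,0,0,0,0],[5,0,0,0,0,0,0],[5,0,0,3,0,0,0],[5,0,0,4,0,0,0],[5,0,0,4,0,0,0],[5,0,0,3,0,0,0],[5,0,0,0,0,0,0],[5,0,0,0,0,0,0]]]' 45
python3 -c "
from h import *
held();print(manip.get_obs()['position'])"
```

```text
clock: 31.38
position: [0.4546, -0.2973, -0.0265]
ee_rot: [0.999, -0.04, -0.0, -0.0]
ft_force: [0.2, 0.0, -0.0]
grip_width: 0.769
grasp_force: 0.0
clock: 32.62
position: [0.4543, -0.2979, 0.1133]
ee_rot: [0.999, -0.04, -0.0, 0.0]
ft_force: [0.6, 0.7, -0.9]
grip_width: 0.619
grasp_force: 47.2
held top z -36.5 x range -27.0 29.7 mean [  2.7  -0.  -36.5] 9339
cx from far edge [2.2 1.7 1.6 2.2 1.6 1.7 1.5 1.4 2.  1.7 1.7 1.7 1.5 1.9 1.5 1.2 1.6 1.7
 2.1 1.7 1.7] near [0.6 0.8 1.2 1.3 1.2 0.9 1.6 1.5 1.3 0.9 1.6 1.5 1.3 1.5 1.  1.5 1.2 1.3
 0.6 1.3 1.1]
[ 0.45408626 -0.29762728  0.11282084]
```

```bash
python3 -m crank '[[[5,-0.45,3,0,0,0,0],[5,0,5,0,0,0,0],[5,0,5,0,0,0,0],[5,0,5,0,0,0,0],[5,0,5,0,0,0,0],[5,0,2.7,0,0,0,0],[5,0,0,0,0,0,0],[5,0,0,-2,0,0,0],[5,0,0,-1.5,0,0,0],[5,0,0,0,0,0,0]]]'
python3 -m crank '[[[5,0,0,-1.5,0,0,0],[5,0,0,-1.5,0,0,0],[5,0,0,-1,0,0,0],[5,0,0,0,0,0,0],[5,0,0,0,0,0,0]]]'
```

```text
clock: 33.92
position: [0.4491, -0.0411, 0.0773]
ee_rot: [0.999, -0.04, -0.001, -0.001]
ft_force: [-0.7, 0.1, -0.3]
grip_width: 0.616
grasp_force: 47.2
clock: 34.55
position: [0.4504, -0.0407, 0.0388]
ee_rot: [0.999, -0.04, 0.0, -0.0]
ft_force: [1.4, 0.7, -0.8]
grip_width: 0.616
grasp_force: 47.2
```

```bash
python3 -m crank '[[[5,0,0,-0.4,0,0,0],[5,0,0,0,0,0,0],[7,0,0,0,0,0,0],[7,0,0,0,0,0,0],[7,0,0,0,0,0,0],[7,0,0,2,0,0,0],[7,0,0,3,0,0,0],[8.5,0,0,3,0,0,0],[8.5,0,0,0,0,0,0],[8.5,0,0,0,0,0,0]]]'
python3 -c "
from h import *
save('w15.png',inbay(-1,.070))"
python3 -m crank '[[[8.5,3,2,0,0,0,0],[8.5,5,3,0,0,0,0],[8.5,5,3.2,0,0,0,0],[8.5,4.5,3,0,0,0,0],[8.5,0,0,0,0,0,0],[8.5,0,0,0,0,0,0]]]'
python3 -c "
from h import *
roll('blue')"
```

```text
clock: 35.8
position: [0.4498, -0.041, 0.1141]
ee_rot: [0.999, -0.04, -0.0, 0.0]
ft_force: [0.1, -0.6, -0.7]
grip_width: 0.996
grasp_force: 0.0
bay top z 0.0697 tilt deg [-0.1 -0. ] centre [451.7 -41. ] 28.2 4842
clock: 36.6
position: [0.6242, 0.0712, 0.1132]
ee_rot: [0.999, -0.04, -0.001, 0.0]
ft_force: [0.1, 0.5, -0.4]
grip_width: 0.997
grasp_force: 0.0
blue [626.9  71.5] 27.6 1883 shift cm [0.09 0.13] pos [0.6242 0.0704 0.1138]
```

```bash
python3 -m crank '[[[8.5,0.08,0.08,-2,0,0,0],[8.5,0,0,-4,0,0,0],[8.5,0,0,-3,0,0,0],[7,0,0,-2,0,0,0],[7,0,0,-1,0,0,0],[7,0,0,-1,0,0,0],[7,0,0,0,0,0,0],[7,0,0,0,0,0,0]]]'
python3 -m crank '[[[5,0,0,0,0,0,0],[5,0,0,0,0,0,0],[5,0,0,0,0,0,0],[5,0,0,0,0,0,0],[5,0,0,2,0,0,0],[5,0,0,3,0,0,0],[5,0,0,3,0,0,0],[5,0,0,3.5,0,0,0],[5,0,0,0,0,0,0],[5,0,0,0,0,0,0]]]' 45
python3 -c "
from h import *
held();print(manip.get_obs()['position'])"
```

```text
clock: 37.65
position: [0.6264, 0.0722, -0.0147]
ee_rot: [0.999, -0.04, 0.001, -0.0]
ft_force: [0.1, -0.1, 0.7]
grip_width: 0.82
grasp_force: 0.0
clock: 38.9
position: [0.6258, 0.0718, 0.0998]
ee_rot: [0.999, -0.04, 0.0, 0.0]
ft_force: [1.0, -0.0, -1.2]
grip_width: 0.631
grasp_force: 47.8
held top z -43.7 x range -27.2 29.0 mean [  2.3  -0.  -43.7] 6773
cx from far edge [0.4 0.8 0.7 0.7 0.6 0.6 0.8 0.8 0.8 0.6 0.5 1.1 0.8 0.7 0.8 0.6 0.6 0.7
 0.7 0.8 0.9] near [0.7 0.3 0.2 0.4 0.3 0.6 0.2 0.7 0.5 0.7 0.8 0.7 0.5 0.7 0.7 0.6 0.3 0.4
 0.2 0.3 0.1]
[0.62545169 0.07175543 0.09907026]
```

```bash
python3 -m crank '[[[5,-3,0.75,0,0,0,0],[5,-5,0,0,0,0,0],[5,-5,0,0,0,0,0],[5,-3.5,0,0,0,0,0],[5,0,0,-2,0,0,0],[5,0,0,-2,0,0,0],[5,0,0,0,0,0,0],[5,0,0,0,0,0,0]]]'
python3 -c "
from h import *
a=cam('wrist')
for q in dowels(*a): print([float(v) for v in q])
held();print(manip.get_obs()['position'])"
```

```text
clock: 39.95
position: [0.4612, 0.0799, 0.0596]
ee_rot: [0.999, -0.04, -0.0, -0.0]
ft_force: [0.4, -0.2, -1.0]
grip_width: 0.635
grasp_force: 47.8
[198.0, 0.4874, 0.101, 0.0639, 0.488, 0.1006]
[196.0, 0.4834, 0.0542, 0.0639, 0.484, 0.0544]
[9129.0, 0.4556, -0.0382, 0.0696, 0.4537, -0.0404]
[181.0, 0.4295, -0.0124, 0.0631, 0.4314, -0.0111]
held top z -43.8 x range -27.7 28.6 mean [  2.2  -0.  -43.8] 6780
cx from far edge [0.5 0.4 0.7 0.8 0.6 0.7 0.9 0.8 0.9 0.7 0.6 0.7 0.9 0.8 0.4 0.7 1.1 0.3
 0.3 0.9 0.9] near [ 0.2  0.4  0.3  0.5  0.4  0.7  0.3  0.8  0.6  0.8  0.9  0.2  0.6  0.8
  0.8  0.7  0.4  0.5  0.3 -0.1  0.2]
[0.46141378 0.07983671 0.05997002]
```

```bash
python3 -m crank '[[[5,0,0,-1.5,0,0,0],[5,0,0,-1.5,0,0,0],[5,0,0,-1,0,0,0],[5,0,0,0,0,0,0]]]'
python3 -m crank '[[[5,0,0,-1.2,0,0,0],[5,0,0,-1.2,0,0,0],[5,0,0,-1.0,0,0,0],[5,0,0,0,0,0,0],[5,0,0,0,0,0,0]]]'
```

```text
clock: 40.55
position: [0.4601, 0.0796, 0.0186]
ee_rot: [0.999, -0.04, -0.001, -0.0]
ft_force: [-1.3, 0.7, -0.7]
grip_width: 0.634
grasp_force: 47.8
clock: 41.18
position: [0.461, 0.0796, -0.0143]
ee_rot: [0.999, -0.04, 0.0, -0.0]
ft_force: [-0.3, -0.1, -0.3]
grip_width: 0.632
grasp_force: 47.8
```

```bash
python3 -m crank '[[[5,0,0,-0.25,0,0,0],[5,0,0,0,0,0,0],[7,0,0,0,0,0,0],[7,0,0,0,0,0,0],[7,0,0,0,0,0,0],[7,0,0,2,0,0,0],[7,0,0,4,0,0,0],[8.5,0,0,4,0,0,0],[8.5,0,0,2,0,0,0],[8.5,0,0,0,0,0,0],[8.5,0,0,0,0,0,0]]]'
python3 -c "
from h import *
save('w16.png',inbay(1,.026))"
python3 -m crank '[[[8.5,-0.5,4,0,0,0,0],[8.5,-0.5,5,0,0,0,0],[8.5,-0.5,5,-1,0,0,0],[8.5,0,4.5,-1,0,0,0],[8.5,0,0,0,0,0,0],[8.5,0,0,0,0,0,0]]]'
python3 -c "
from h import *
disc((.36,.19),(.54,.34))"
```

```text
clock: 42.55
position: [0.4602, 0.0791, 0.1019]
ee_rot: [0.999, -0.04, -0.001, 0.0]
ft_force: [-0.5, -0.3, 0.4]
grip_width: 0.996
grasp_force: 0.0
bay top z 0.0256 tilt deg [-0.  0.] centre [460.5  79.3] 31.4 2596
clock: 43.35
position: [0.4453, 0.2641, 0.082]
ee_rot: [0.999, -0.04, -0.001, 0.0]
ft_force: [-0.7, -1.0, -0.5]
grip_width: 0.991
grasp_force: 0.0
disc [0.4556 0.2684] [480.8 281.6] 64.9 4291 shift cm [3.32 1.83] pos [0.4458 0.2635 0.0823]
```

```bash
python3 -c "
from h import *
disc((.40,.21),(.49,.31))"
```

```text
disc [0.448  0.2661] [447.4 266.1] 28.0 3922 shift cm [-0.06  0.31] pos [0.4462 0.2631 0.0826]
```

```bash
python3 -m crank '[[[7,-0.05,0.25,-3,0,0,0],[7,0,0,-4,0,0,0],[7,0,0,-2.8,0,0,0],[7,0,0,-1,0,0,0],[7,0,0,0,0,0,0],[7,0,0,0,0,0,0]]]'
python3 -m crank '[[[5,0,0,0,0,0,0],[5,0,0,0,0,0,0],[5,0,0,0,0,0,0],[5,0,0,0,0,0,0],[5,0,0,3,0,0,0],[5,0,0,4,0,0,0],[5,0,0,4,0,0,0],[5,0,0,1,0,0,0],[5,0,0,0,0,0,0],[5,0,0,0,0,0,0]]]' 45
python3 -c "
from h import *
held();print(manip.get_obs()['position'])"
```

```text
clock: 44.2
position: [0.4463, 0.2672, -0.0238]
ee_rot: [0.999, -0.04, 0.001, -0.0]
ft_force: [-0.1, -0.5, 0.9]
grip_width: 0.82
grasp_force: 0.0
clock: 45.45
position: [0.4448, 0.2664, 0.0938]
ee_rot: [0.999, -0.04, -0.001, 0.0]
ft_force: [-0.1, 0.1, -0.0]
grip_width: 0.616
grasp_force: 47.4
held top z -35.1 x range -27.0 29.6 mean [  2.5   0.1 -35.1] 9177
cx from far edge [1.6 1.6 1.5 1.2 1.5 1.6 1.4 0.9 1.4 1.2 1.6 1.2 1.4 1.3 1.8 1.6 1.5 1.2
 1.5 1.6 1.5] near [0.7 0.8 0.7 0.8 0.7 0.9 1.  1.  0.8 1.  1.6 1.6 1.3 1.  1.  0.9 1.2 0.8
 0.6 0.8 0.7]
[0.44473989 0.26646009 0.0937759 ]
```

```bash
python3 -m crank '[[[5,0.55,-4,0.5,0,0,0],[5,0.5,-5,0,0,0,0],[5,0.5,-5,0,0,0,0],[5,0,-4.7,0,0,0,0],[5,0,0,0,0,0,0],[5,0,0,-2,0,0,0],[5,0,0,0,0,0,0]]]'
python3 -m crank '[[[5,0,0,-2,0,0,0],[5,0,0,-2,0,0,0],[5,0,0,-2,0,0,0],[5,0,0,-1,0,0,0],[5,0,0,0,0,0,0],[5,0,0,0,0,0,0]]]'
```

```text
clock: 46.38
position: [0.4595, 0.0807, 0.0786]
ee_rot: [0.999, -0.039, -0.002, -0.0]
ft_force: [0.4, 0.3, -0.1]
grip_width: 0.614
grasp_force: 47.5
clock: 47.12
position: [0.4614, 0.0803, 0.0108]
ee_rot: [0.999, -0.04, 0.0, -0.0]
ft_force: [0.5, -0.2, 0.4]
grip_width: 0.614
grasp_force: 47.5
```

```bash
python3 -m crank '[[[5,-0.05,-0.05,-0.6,0,0,0],[5,0,0,0,0,0,0],[7,0,0,0,0,0,0],[7,0,0,0,0,0,0],[7,0,0,0,0,0,0],[7,0,0,2,0,0,0],[7,0,0,4,0,0,0],[8.5,0,0,4,0,0,0],[8.5,0,0,1,0,0,0],[8.5,0,0,0,0,0,0],[8.5,0,0,0,0,0,0]]]'
python3 -c "
from h import *
save('w17.png',inbay(1,.038))"
python3 -m crank '[[[8.5,3,2,0,0,0,0],[8.5,5,3,0,0,0,0],[8.5,5,3,0,0,0,0],[8.5,3.8,2.2,0,0,0,0],[8.5,0,0,0,0,0,0],[8.5,0,0,0,0,0,0]]]'
python3 -c "
from h import *
save('w18.png',roll('red'))"
```

```text
clock: 48.5
position: [0.4597, 0.0793, 0.1128]
ee_rot: [0.999, -0.04, -0.001, 0.0]
ft_force: [0.3, -0.1, 0.3]
grip_width: 0.996
grasp_force: 0.0
bay top z 0.0377 tilt deg [-0. -0.] centre [460.7  79. ] 31.2 3845
clock: 49.3
position: [0.6275, 0.1814, 0.1128]
ee_rot: [0.999, -0.04, -0.001, 0.0]
ft_force: [-0.1, 0.3, 0.1]
grip_width: 0.994
grasp_force: 0.0
red [629.5 181.7] 27.7 1937 shift cm [0.02 0.09] pos [0.6276 0.1809 0.1133]
```

View pics/w18.png

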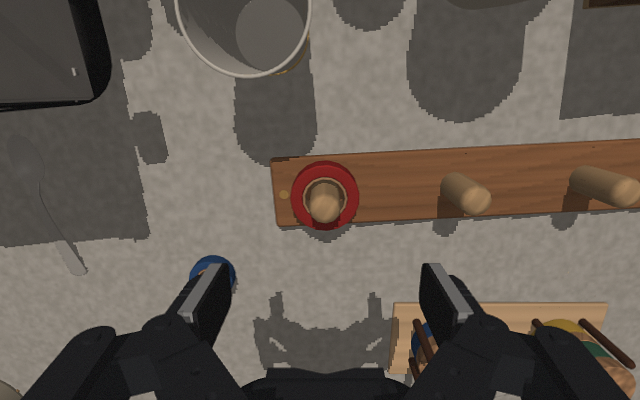

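The red roll is at (325,197). The cup rim at (245,40) stays clear of the gripper's path.

```bash
python3 -m crank '[[[8.5,0,0.07,-2,0,0,0],[8.5,0,0,-4,0,0,0],[8.5,0,0,-3,0,0,0],[7,0,0,-2,0,0,0],[7,0,0,-1,0,0,0],[7,0,0,-1,0,0,0],[7,0,0,0,0,0,0],[7,0,0,0,0,0,0]]]'
python3 -m crank '[[[5,0,0,0,0,0,0],[5,0,0,0,0,0,0],[5,0,0,0,0,0,0],[5,0,0,0,0,0,0],[5,0,0,2,0,0,0],[5,0,0,3,0,0,0],[5,0,0,3,0,0,0],[5,0,0,3.5,0,0,0],[5,0,0,0,0,0,0],[5,0,0,0,0,0,0]]]' 45
python3 -c "
from h import *
held();print(manip.get_obs()['position'])"
```

```text
clock: 50.35
position: [0.6289, 0.1824, -0.0152]
ee_rot: [0.999, -0.04, 0.001, -0.0]
ft_force: [0.7, -0.3, 0.8]
grip_width: 0.816
grasp_force: 0.0
clock: 51.6
position: [0.6282, 0.182, 0.0992]
ee_rot: [0.999, -0.04, 0.0, 0.0]
ft_force: [0.5, -0.4, -1.1]
grip_width: 0.628
grasp_force: 47.5
held top z -44.5 x range -27.1 29.3 mean [  2.5  -0.1 -44.5] 6825
cx from far edge [0.8 0.8 1.  1.1 0.9 1.  0.7 0.7 1.2 0.5 0.4 1.4 1.2 1.1 1.2 1.4 1.4 0.6
 0.6 1.2 1.3] near [0.8 1.  0.3 1.  1.  0.7 0.3 0.8 1.2 0.8 0.9 0.8 1.2 0.8 0.8 0.7 0.4 1.
 0.9 0.4 0.2]
[0.62794219 0.18182108 0.09854428]
```

```bash
python3 -m crank '[[[5,-3,-2,0,0,0,0],[5,-5,-3,0,0,0,0],[5,-5,-3,0,0,0,0],[5,-3.75,-2.2,0,0,0,0],[5,0,0,0,0,0,0],[5,0,0,-2,0,0,0],[5,0,0,0,0,0,0]]]'
python3 -m crank '[[[5,0,0,-2,0,0,0],[5,0,0,-2,0,0,0],[5,0,0,-1.5,0,0,0],[5,0,0,-0.5,0,0,0],[5,0,0,0,0,0,0],[5,0,0,0,0,0,0]]]'
python3 -c "
from h import *
held();print(manip.get_obs()['position'])"
```

```text
clock: 52.52
position: [0.4601, 0.0804, 0.0779]
ee_rot: [0.999, -0.04, -0.001, -0.0]
ft_force: [-0.4, -0.1, -0.1]
grip_width: 0.625
grasp_force: 47.6
clock: 53.28
position: [0.4614, 0.0804, 0.0196]
ee_rot: [0.999, -0.04, 0.0, -0.0]
ft_force: [-0.5, -0.3, 0.0]
grip_width: 0.628
grasp_force: 47.6
held top z -44.7 x range -27.6 29.4 mean [  2.6  -0.4 -44.7] 7088
cx from far edge [8.  3.5 1.1 1.2 0.6 1.  0.8 1.1 0.8 1.  0.9 1.4 1.2 1.1 1.2 1.  1.4 0.7
 0.6 0.8 6.2] near [-7.4  1.1  0.4  0.6  1.1  0.8  0.4  0.9  1.3  0.9  1.   0.9  0.7  0.9
  1.   0.8  0.5  0.6  1.   0.5 -5.7]
[0.4614055  0.08025626 0.01963817]
```

```bash
python3 -m crank '[[[5,-0.05,-0.05,-0.5,0,0,0],[5,0,0,0,0,0,0],[7,0,0,0,0,0,0],[7,0,0,0,0,0,0],[7,0,0,0,0,0,0],[7,0,0,2,0,0,0],[7,0,0,4,0,0,0],[8.5,0,0,4,0,0,0],[8.5,0,0,0,0,0,0],[8.5,0,0,0,0,0,0]]]'
python3 -c "
from h import *
save('w19.png',inbay(1,.058))"
python3 -m crank '[[[8.5,0,-3,0,0,0,0],[8.5,0,-5,0,0,0,0],[8.5,0,-5,0,0,0,0],[8.5,0,-5,0,0,0,0],[8.5,-0.5,-5,0,0,0,0],[8.5,-0.5,-5,0,0,0,0],[8.5,-0.5,-5,0,0,0,0],[8.5,0,-5,-1,0,0,0],[8.5,0,-5,-1,0,0,0],[8.5,0,-3,-1,0,0,0],[8.5,0,0,0,0,0,0],[8.5,0,0,0,0,0,0]]]'
python3 -c "
from h import *
save('w20.png',disc((.39,-.44),(.50,-.33))[0])"
```

```text
clock: 54.58
position: [0.4602, 0.0794, 0.1136]
ee_rot: [0.999, -0.04, -0.0, 0.0]
ft_force: [-0.5, 0.3, -1.3]
grip_width: 0.994
grasp_force: 0.0
bay top z 0.0576 tilt deg [ 0.1 -0. ] centre [460.2  79.4] 31.5 3048
clock: 56.12
position: [0.4455, -0.3788, 0.0831]
ee_rot: [0.999, -0.039, -0.001, -0.001]
ft_force: [0.2, -0.1, -0.2]
grip_width: 0.994
grasp_force: 0.0
disc [ 0.4461 -0.3816] [ 445.5 -381.7] 28.0 3898 shift cm [-0.21 -0.28] pos [ 0.4458 -0.3787  0.0837]
```

```bash
python3 -m crank '[[[7,-0.2,-0.27,-3,0,0,0],[7,0,0,-4,0,0,0],[7,0,0,-2.9,0,0,0],[7,0,0,-1,0,0,0],[7,0,0,0,0,0,0],[7,0,0,0,0,0,0]]]'
python3 -m crank '[[[5,0,0,0,0,0,0],[5,0,0,0,0,0,0],[5,0,0,0,0,0,0],[5,0,0,0,0,0,0],[5,0,0,3,0,0,0],[5,0,0,4,0,0,0],[5,0,0,4,0,0,0],[5,0,0,3,0,0,0],[5,0,0,0,0,0,0],[5,0,0,0,0,0,0]]]' 45
python3 -c "
from h import *
held();print(manip.get_obs()['position'])"
```

```text
clock: 56.92
position: [0.4444, -0.3834, -0.0235]
ee_rot: [0.999, -0.04, 0.001, 0.001]
ft_force: [0.8, -0.6, 0.0]
grip_width: 0.82
grasp_force: 0.0
clock: 58.18
position: [0.443, -0.3829, 0.1146]
ee_rot: [0.999, -0.04, -0.0, -0.0]
ft_force: [0.2, -0.1, -0.1]
grip_width: 0.615
grasp_force: 47.3
held top z -34.9 x range -27.2 29.5 mean [  2.4   0.  -34.9] 9149
cx from far edge [1.9 1.5 1.4 1.5 1.9 1.  1.3 1.2 1.3 1.6 1.  1.1 1.3 1.7 1.3 1.  1.9 1.
 1.8 1.5 1.4] near [0.5 0.6 1.  1.1 1.  0.7 0.8 1.3 1.1 0.7 0.8 1.3 1.1 0.7 0.8 1.3 1.  1.1
 0.4 0.6 1. ]
[ 0.44284403 -0.38266823  0.11408063]
```

```bash
python3 -m crank '[[[5,0,3,0,0,0,0],[5,0,5,0,0,0,0],[5,0,5,0,0,0,0],[5,0.5,5,0,0,0,0],[5,0.5,5,0,0,0,0],[5,0.5,5,0,0,0,0],[5,0.25,5,0,0,0,0],[5,0,5,0,0,0,0],[5,0,5,0,0,0,0],[5,0,3.25,0,0,0,0],[5,0,0,0,0,0,0],[5,0,0,0,0,0,0],[5,0,0,-2,0,0,0],[5,0,0,-1.5,0,0,0],[5,0,0,0,0,0,0],[5,0,0,0,0,0,0]]]' 60
python3 -c "
from h import *
held();print(manip.get_obs()['position'])"
```

```text
clock: 60.22
position: [0.4611, 0.0793, 0.0804]
ee_rot: [0.999, -0.04, 0.0, -0.0]
ft_force: [0.4, -0.1, -0.8]
grip_width: 0.607
grasp_force: 62.6
held top z -34.8 x range -27.3 29.5 mean [  2.4   0.  -34.8] 9119
cx from far edge [1.9 1.  1.3 1.  1.8 1.4 1.2 0.7 1.3 1.5 1.5 1.1 1.3 1.6 1.7 1.4 1.4 1.5
 1.3 1.  1.4] near [1.  0.6 0.9 1.1 1.  1.2 1.3 1.3 1.  0.7 1.3 1.3 1.  1.3 0.7 1.2 0.9 1.
 0.4 0.5 1. ]
[0.46128512 0.07940756 0.08053917]
```

```bash
python3 -m crank '[[[5,-0.05,0,-1.5,0,0,0],[5,0,0,-1.5,0,0,0],[5,0,0,-0.9,0,0,0],[5,0,0,-0.4,0,0,0],[5,0,0,0,0,0,0]]]'
python3 -m crank '[[[7,0,0,0,0,0,0],[7,0,0,0,0,0,0],[7,0,0,0,0,0,0],[7,0,0,2,0,0,0],[7,0,0,4,0,0,0],[8.5,0,0,4,0,0,0],[8.5,0,0,3,0,0,0],[8.5,0,0,0,0,0,0],[8.5,0,0,0,0,0,0]]]'
python3 -c "
from h import *
a=inbay(1,.070);inbay(-1,.070);b=cam('side')[0];t=cam('top')[0]
s=cv2.resize(b[180:285,220:430],(400,200));t2=cv2.resize(t[120:270,190:470],(400,214))
save('fin.png',np.vstack([a[:, :],np.hstack([s,t2[:200]])[:, 80:720]]))"
```

```text
clock: 60.9
position: [0.4603, 0.0796, 0.0368]
ee_rot: [0.999, -0.04, -0.0, -0.0]
ft_force: [-0.6, -0.9, -0.2]
grip_width: 0.608
grasp_force: 62.6
clock: 62.02
position: [0.4601, 0.0793, 0.1665]
ee_rot: [0.999, -0.04, -0.0, 0.0]
ft_force: [-0.2, 0.5, -0.3]
grip_width: 0.992
grasp_force: 0.0
bay top z 0.0697 tilt deg [-0.1 -0.1] centre [461.6  79.6] 28.0 3315
bay top z 0.0697 tilt deg [-0.3 -0.3] centre [452.2 -40.7] 28.8 3361
```

View pics/fin.png

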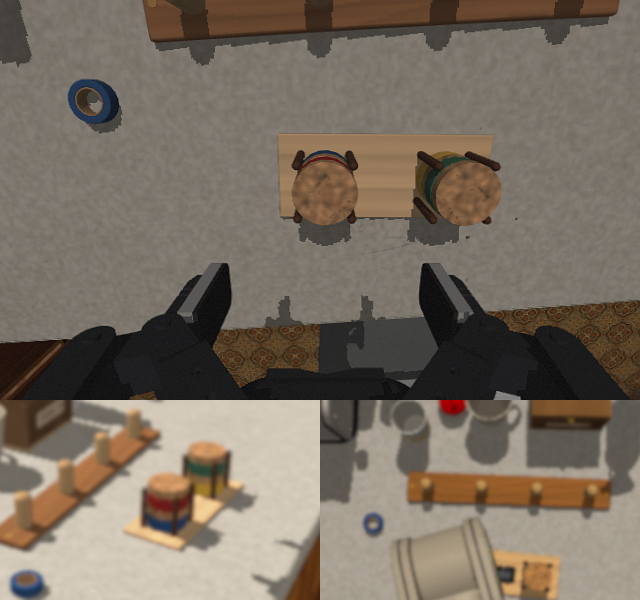

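Both bays read roll, disc, roll, disc, lying flat with tops at 70 mm, and the posts are bare. I'll hand in.

```bash
python3 -c "
from workcell import job
print(job.hand_in())"
```

```text
the job is handed in; nothing more can be done
None
```

The job is handed in at about 62 s on the robot's clock: the leftover disc was laid aside first, and now all four rolls are off their posts and stacked two to a bay, each with a cork disc on top, all flat and square; the cup, spoon and pen were never touched.

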